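# Clear the microscopy bench into its racks

## Robot

A 7-joint arm with a two-finger parallel gripper is mounted at the origin on a cart in front of the work surface, level with it; the furniture and walls round the work are solid. World frame = base frame: x ahead of the robot, y to its left, z up, the work surface at z = 0. Lengths are in m, angles in rad, forces in N, time in s.
With the tool pointing down it reaches from about 0.4 to 0.85 m from the base axis. Payload 10.4 kg.
Tool frame: the origin (TCP) lies midway between the tips of the shut fingers; the grasp point (between the pads) lies 19 mm behind it; z points along the fingers, y is the line along which they close (so a half turn about z gives the same grasp; the last joint's range is limited). The gripper opens to 85 mm and grips with 20 to 120 N. Pads are 22 mm wide; open, the fingers measure 114 mm over their backs; the gripper's body (76 mm by 85 mm) begins 54 mm behind the grasp point. The pads swing forward as they close: fully open they stand 13 mm farther back than shut.
Start: joints at [-1.373, 0.332, -0.065, 1.46, 0.022, 1.35, -0.088], TCP at [0.137, 0.61, 0.209] pointing down, gripper open.
Joint ranges: [-2.6, 2.6], [-0.5, 2.12], [-1.47, 1.34], [0.16, 2.42], [-1.27, 4.41], [0.06, 2.06], [-2.6, 2.6]. Speed limits (rad/s): [2.22, 2.22, 2.79, 2.79, 3.14, 3.14, 3.14].

## Interface

Orientations are given as a unit quaternion [x, y, z, w].
In Python, from workcell import get_obs, camera, camera_params, hand_in gives the robot as it stands.
- The arm moves only by the tool carry_out, never from a script. Its argument "commands" is a list that holds one entry, the list of rows, each a list of 6 numbers: the shift along the tool's x, y, z in units of 40 mm (1.0 is 40 mm), then the turn, a rotation vector about the tool's x, y, z in units of 6 degrees (1.0 is 6 degrees). In form: [[[x, y, z, ax, ay, az], ...]]. A call has 1 to 20 rows; each row shifts and turns the commanded pose from where the row before left it, along the tool's axes as they then stand; what a row does not reach is not made up. A row lasts 1/12 s, in which the tool goes at most 41.7 mm and 7.16 degrees, less where a joint would pass 70% of its speed; a pose out of reach is approached as far as the arm can. A call is refused whole if a number of a shift passes 1 or a number of a turn 1, either way. A call with a gripper value outside its range is refused whole. "hand" is the closure, from -1 (fully open) to 1 (shut), set as the call begins (left out, the last holds). The fingers move at their own pace and stop on an object; "force" is the grip in N (left out, the last holds). Time passes only in rows, so rows that do not move let the fingers close. It gives the time, the measured TCP pose, the force, the opening and the grip force at its end, in the units of the state.
- get_obs(): the state, without advancing time (a new reading comes with each control period).
- camera(name): name is "scene" or "top" or "wrist"; returns the picture (384x512x3 uint8, red, green, blue); there is no depth.
- camera_params(name): a dict with "mtx" (3x3 intrinsics, pixels), "k1" (the pictures are not rectified: a ray, as slopes to the right and down, at radius r is drawn at 1 + k1 r^2 times it, then the intrinsics apply), "R" (3x3) and "t" (3): a world point X has camera coordinates R X + t. Camera axes: x right, y down, z forward; pixel columns grow to the right and rows downward; lengths in m; the calibration is good to about 2 mm. A picture is of the moment at which its call begins: read the wrist's pose just before it. camera_params takes no time and is no camera call; for the wrist camera it gives the pose at the moment of the call.
- hand_in(): hands the job in; it is judged then, once.
The state is a dict: "clock": time; "joint_pos": joint angles; "joint_velocities": joint speeds; "tau": joint torques, N m; "position": TCP position; "ee_rot": TCP orientation; "ft_force": force on the tool from outside, world axes, zero at the start; "torque": the same for the moment, N m; "grip_width": opening from 0.0 (shut) to 1.0 (fully open); "grasp_force": force on a finger pad.
Only numpy, scipy, OpenCV 4.12 (cv2) and the standard library are available. Lean on these libraries where they do the work, as an engineer would, in place of code of your own. Each camera call takes 0.05 s, during which the arm holds its last target. There are 200 camera calls.

## Task

The microscopy session is over: put the four things left standing along the front of the worktop back with their own kind. Stand the specimen pot in the empty well of the pot tray, the two loose dropper bottles in the two free wells of the dropper rack, and the loose square stain jar in the empty bay of the staining tray, each upright and fully down. Lower them in rather than dropping them, tip nothing over, and leave the pot, the bottle and the jar that are already racked where they are.

Things in the scene. Friction and masses are not known exactly. Their poses are not given: they have to be found in the camera images.
- pot: Loose clear round screw-cap pot on the worktop: 55 high, 42 across the body, lid 46 across in the top 13 (42 to 55 above the foot). Origin at the centre of its foot, z up; round, so its yaw does not matter. 0.05 kg. (Two like pots far back by the tube rack are other stock).
- bottle_a: A small round dropper bottle on the worktop: 62 high, body 29 across up to about 40, shoulder to 45, then a slim black cap 17 across at its widest (45 to 62). Origin at the centre of its foot, z up; yaw does not matter. 0.03 kg. Two such bottles, alike; either may go in either free well.
- bottle_b: The other small round dropper bottle on the worktop: 62 high, body 29 across up to about 40, shoulder to 45, then a slim black cap 17 across at its widest (45 to 62). Origin at the centre of its foot, z up; yaw does not matter. 0.03 kg. Two such bottles, alike; either may go in either free well.
- jar: Loose square glass stain jar on the worktop: walls 56 x 56, flat glass lid 58 x 58 fixed on it (85 to 92 high), 102 high with the round lid knob (20 across, top 10). Origin at the centre of its foot, z up, x and y square to its walls. About 0.22 kg; may be gripped across two facing walls.
- pot_tray: White moulded tray fixed to the worktop for pots, 74 along x, 136 along y, 26 high, with two round wells 58 wide, one empty, one holding racked_pot, centred at (0, -33) and (0, +33) mm in its frame; well floors 6 mm above the origin, which is the centre of its underside; z up. A fixed microscope 0.4 m tall (world x over 0.53, y 0 to 0.23) stands between the holders: carry round its front.
- dropper_rack: Grey plastic block fixed to the worktop for dropper bottles, 56 along x, 148 along y, 28 high, with three round wells 41 wide in a row, centred at (0, -47), (0, 0) and (0, +47) mm in its frame; one holds racked_bottle, two are free. Well floors 6 mm above the origin, which is the centre of its underside; z up. A paper strip is on its -x side.
- stain_tray: Low sheet-steel tray fixed to the worktop for stain jars, 72 along x, 142 along y, walls 32 high, wire loop handles at both ends (to y = +-80, 26 high). A wall at y = 0 leaves two bays 68 x 68, centred at (0, -34.5) and (0, +34.5) mm in its frame; one is empty, one holds racked_jar. A jar fits only squarely. Floor 4 mm above the origin, which is the centre of its underside; z up.
- racked_pot: Pot of the same shape and size as the loose one, already standing in one well of pot_tray; leave it there. Origin at the centre of its foot.
- racked_bottle: Brown dropper bottle of the same shape and size as the others but with a white cap, already standing in one well of dropper_rack; leave it there. Origin at the centre of its foot.
- racked_jar: Stain jar of the same shape and size as the other, already standing in one bay of stain_tray; leave it there. Origin at the centre of its foot.
There are look-alikes about, which are no part of the job. What is shaped like the bottle_a but pink is not meant.

How it is judged:
By the outcome, as a careful person would: the job done as asked, in the order asked, and still so for the second after the job is handed in, with the robot touching nothing.
It also fails if it takes over 109 s, if anything falls off the work surface, if the arm or the gripper's body presses on something with over 40 N, if the wrist force passes 120 N, or if a joint passes its speed limit or range.

## Working session

There is one attempt and no reset: what is moved stays moved. The work goes in short steps, Python scripts to look and compute and a tool call to move; the robot and the scene stay as the last step left them, time stands still between calls to the robot, and variables do not carry over. Pictures are saved under pics/ and viewed, at most 14 in all, crops included, and the job is handed in when it is done.

Besides the shell and the picture viewer there is one more tool, called after ">>>" by a JSON object that holds its "op" and its "data", one argument or row to a line. carry_out: Moves the arm, as the interface text tells. Its arguments: {"type":"object","properties":{"commands":{"type":"array"},"hand":{"type":"number"},"force":{"type":"number"}},"required":["commands"]}

```bash
mkdir -p pics; ls
python3 - <<'E'
from workcell import *
import cv2
for n in("scene","top"):
    cv2.imwrite(f"pics/{n}0.png",cv2.resize(camera(n)[:,:,::-1],(800,600),interpolation=cv2.INTER_CUBIC))
    print(n,camera_params(n))
o=get_obs();print(o)
E
```

```text
pics
scene {'mtx': array([[458.31556782,   0.        , 255.00867747],
       [  0.        , 458.31556782, 188.5871576 ],
       [  0.        ,   0.        ,   1.        ]]), 'k1': -0.0842884865663998, 'R': array([[-0.33604343, -0.9418329 ,  0.00505931],
       [-0.52592274,  0.18318617, -0.83057095],
       [ 0.78133225, -0.28176872, -0.55688985]]), 't': array([0.25395917, 0.29903949, 1.07959138])}
top {'mtx': array([[398.47119759,   0.        , 258.36134593],
       [  0.        , 398.47119759, 191.03226611],
       [  0.        ,   0.        ,   1.        ]]), 'k1': -0.11600758436965394, 'R': array([[-0.03007999, -0.99954546,  0.00201524],
       [-0.98450936,  0.02927896, -0.17287007],
       [ 0.17273249, -0.00718395, -0.98494258]]), 't': array([0.09951824, 0.49469743, 1.17528751])}
{'clock': 0.1, 'joint_pos': array([-1.37259555,  0.3327756 , -0.06469495,  1.46083193,  0.02160198,
        1.34990299, -0.08849403]), 'joint_velocities': array([ 4.69683253e-04,  1.43254531e-04, -2.69848917e-04, -6.61602713e-04,
       -4.36984607e-05,  1.01222858e-04, -3.14159603e-04]), 'tau': array([ 1.69878815e-03, -6.26744485e+01,  4.95292665e-02, -3.92436111e+01,
        1.65691646e-02,  6.87722408e-03,  8.50966615e-06]), 'position': array([0.1368121 , 0.60948136, 0.20842828]), 'ee_rot': array([ 1.10166147e-01,  9.93912997e-01, -6.10041015e-04, -3.80437192e-05]), 'ft_force': array([-0.2983563 , -0.39428381,  0.52890417]), 'torque': array([-0.00374113,  0.03236289,  0.00303537]), 'grasp_force': 0.0, 'grip_width': 1.000828813264671}
```

View pics/scene0.png

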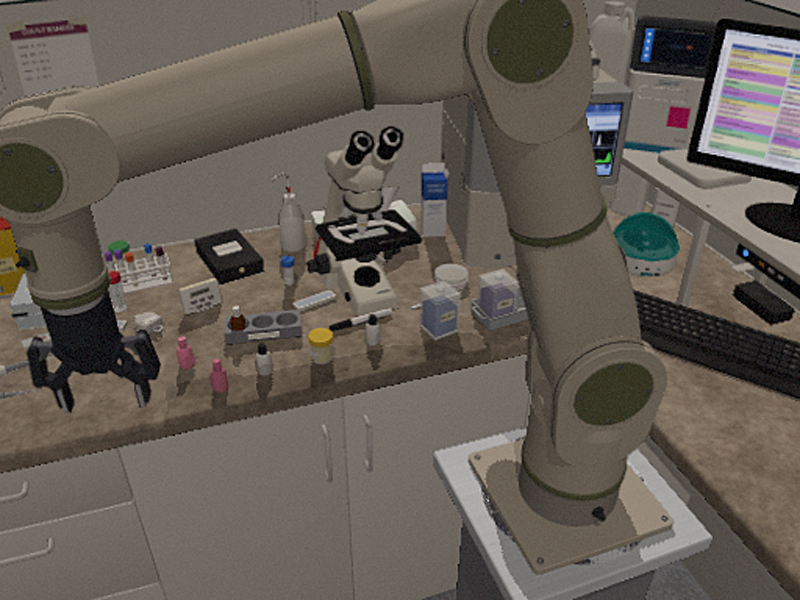

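View pics/top0.png

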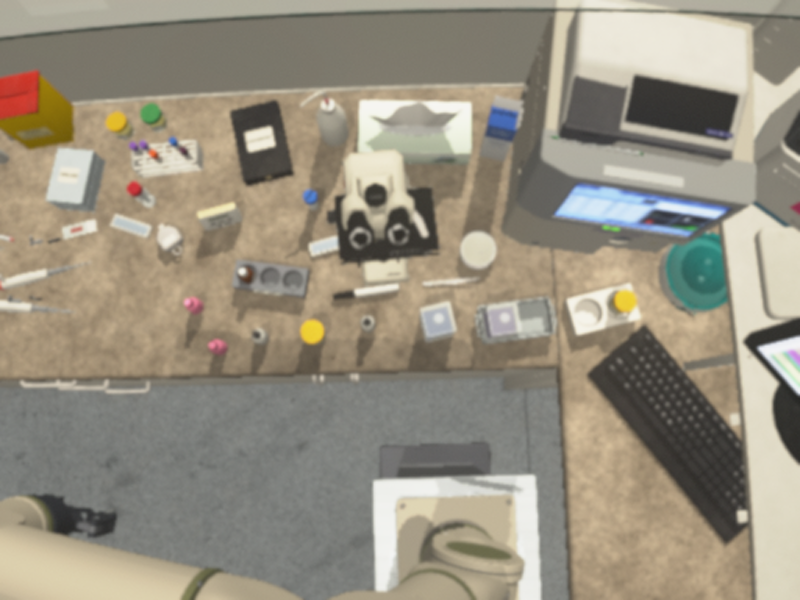

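The top view shows, at 800x600, the rack at (270,278) with its racked bottle in the left well. The loose bottles are at (258,335) and (367,322), the pot at (312,332) and the jar at (437,320). The stain tray is at (515,320) with its right bay empty, and the pot tray is at (603,308) with its left well empty.

```bash
cat > h.py <<'E'
from workcell import *
import numpy as np, cv2
from scipy.spatial.transform import Rotation as Rot
def ray(p,px):
    K=p["mtx"]; k=p["k1"]
    d=cv2.undistortPoints(np.array([[px]],float),K,np.array([k,0,0,0.]))[0,0]
    return -p["R"].T@p["t"], p["R"].T@np.r_[d,1]
def plane(p,px,z):
    c,d=ray(p,px); return (c+d*(z-c[2])/d[2])
def proj(p,X):
    c=p["R"]@np.asarray(X,float)+p["t"]; s=c[:2]/c[2]; s=s*(1+p["k1"]*(s@s))
    return p["mtx"][:2,:2]@s+p["mtx"][:2,2]
def go(target,yaw):
    "rows' units from now to TCP target, tool down, tool x-axis heading yaw; gives total shift in tool axes (40mm units) and turn (6deg units)"
    o=get_obs(); R=Rot.from_quat(o["ee_rot"])
    # tool down: z=-Z, x axis=(cos,sin,0)
    c,s=np.cos(yaw),np.sin(yaw)
    T=Rot.from_matrix(np.c_[[c,s,0],[s,-c,0],[0,0,-1.]])
    d=R.inv().apply(np.asarray(target)-o["position"])/0.04
    r=(R.inv()*T).as_rotvec(degrees=True)/6
    print("pos",o["position"].round(4),"xyaw",np.degrees(np.arctan2(*R.as_matrix()[1::-1,0])).round(2),"shift",d.round(3),"turn",r.round(3))
E
python3 - <<'E'
from h import *
p=camera_params("top")
f=lambda U,V:((U+.5)*.64-.5,(V+.5)*.64-.5)
for n,U,V,z in [("bA",258,332,.062),("pot",312,331,.055),("bB",367,320,.062),("jar",438,318,.102),("well1",270,276,.028),("well2",293,279,.028),("rackc",271,279,.028),("stain",515,320,.032),("bay",538,318,.032),("pottray",603,309,.026),("potwell",587,314,.026),("pink1",193,305,.05),("pink2",217,346,.05),("edge",300,379,0)]:
    print(n,plane(p,f(U,V),z).round(3))
p=camera_params("wrist");o=get_obs();R=Rot.from_quat(o["ee_rot"]).as_matrix()
print("cam in tool",R.T@(-p["R"].T@p["t"]-o["position"]),"\n",p["R"]@R,p["mtx"],p["k1"])
im=camera("top")
cv2.imwrite("pics/top1.png",cv2.resize(im[160:240,140:420,::-1],(800,229),interpolation=cv2.INTER_CUBIC))
go([0.5,0.45,0.25],0)
E
```

```text
bA [0.438 0.367 0.062]
pot [0.438 0.264 0.055]
bB [0.455 0.157 0.062]
jar [0.449 0.023 0.102]
well1 [0.554 0.352 0.028]
well2 [0.547 0.305 0.028]
rackc [0.548 0.35  0.028]
stain [ 0.45  -0.133  0.032]
bay [ 0.453 -0.179  0.032]
pottray [ 0.468 -0.314  0.026]
potwell [ 0.459 -0.28   0.026]
pink1 [0.496 0.5   0.05 ]
pink2 [0.414 0.45  0.05 ]
edge [0.349 0.296 0.   ]
cam in tool [ 0.08091983 -0.00051123 -0.16637673] 
 [[-5.12735720e-04  9.99999852e-01  1.83894136e-04]
 [-9.49545299e-01 -4.29191207e-04 -3.13629624e-01]
 [-3.13629499e-01 -3.35424924e-04  9.49545378e-01]] [[288.55351519   0.         259.22255949]
 [  0.         288.55351519 193.29091512]
 [  0.           0.           1.        ]] 0.023404862787850547
pos [0.1368 0.6095 0.2085] xyaw 167.35 shift [-9.733 -1.905 -1.035] turn [-1.0000e-03  1.5000e-02  2.7892e+01]
```

View pics/top1.png

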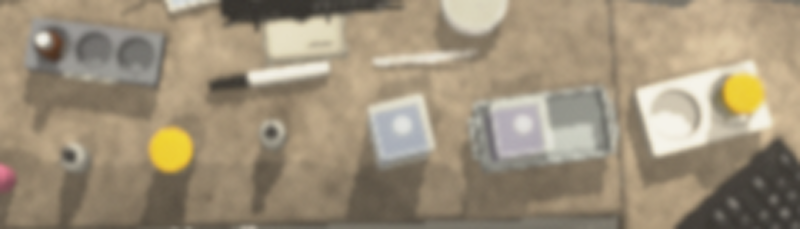

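>>> {"op": "carry_out", "data": {
  "commands": [
    [[0, 0, -0.5, 0, 0, 1], [0, 0, -0.5, 0, 0, 1], [0, 0, 0, 0, 0, 1], [0, 0, 0, 0, 0, 1], [0, 0, 0, 0, 0, 1], [0, 0, 0, 0, 0, 1], [0, 0, 0, 0, 0, 1], [0, 0, 0, 0, 0, 1], [0, 0, 0, 0, 0, 1], [0, 0, 0, 0, 0, 1], [0, 0, 0, 0, 0, 1], [0, 0, 0, 0, 0, 1], [0, 0, 0, 0, 0, 0.9], [0, 0, 0, 0, 0, 0], [0, 0, 0, 0, 0, 0]]
  ],
  "hand": -1,
  "force": 30
}}

```text
clock: 1.4
position: [0.1368, 0.6097, 0.2489]
ee_rot: [0.706, 0.708, -0.0, 0.0]
ft_force: [-0.3, 0.7, 0.6]
grip_width: 1.004
grasp_force: 0.0
```

```bash
python3 -c "
from h import *
import math
go([.43,.34,.22],math.pi/2)"
```

```text
pos [0.1368 0.6097 0.2489] xyaw 90.13 shift [-6.76   7.316  0.724] turn [0.    0.004 0.021]
```

>>> {"op": "carry_out", "data": {
  "commands": [
    [[-0.6, 0.65, 0.06, 0, 0, 0], [-0.6, 0.65, 0.06, 0, 0, 0], [-0.6, 0.65, 0.06, 0, 0, 0], [-0.6, 0.65, 0.06, 0, 0, 0], [-0.6, 0.65, 0.06, 0, 0, 0], [-0.6, 0.65, 0.06, 0, 0, 0], [-0.6, 0.65, 0.06, 0, 0, 0], [-0.6, 0.65, 0.06, 0, 0, 0], [-0.6, 0.65, 0.06, 0, 0, 0], [-0.6, 0.65, 0.06, 0, 0, 0], [-0.6, 0.65, 0.06, 0, 0, 0], [-0.16, 0.16, 0.06, 0, 0, 0], [0, 0, 0, 0, 0, 0], [0, 0, 0, 0, 0, 0]]
  ]
}}

```text
clock: 2.57
position: [0.4289, 0.3392, 0.2202]
ee_rot: [0.707, 0.707, -0.0, -0.0]
ft_force: [-0.4, 0.7, -0.3]
grip_width: 1.002
grasp_force: 0.0
```

Run:
```python
from h import *
p=camera_params("wrist");im=camera("wrist");np.savez("w1.npz",im=im,**p)
cv2.imwrite("pics/w1.png",cv2.resize(im[:,:,::-1],(800,600),interpolation=cv2.INTER_CUBIC));print(get_obs()["position"])
```

```text
[0.42818612 0.34010949 0.22025659]
```

View pics/w1.png

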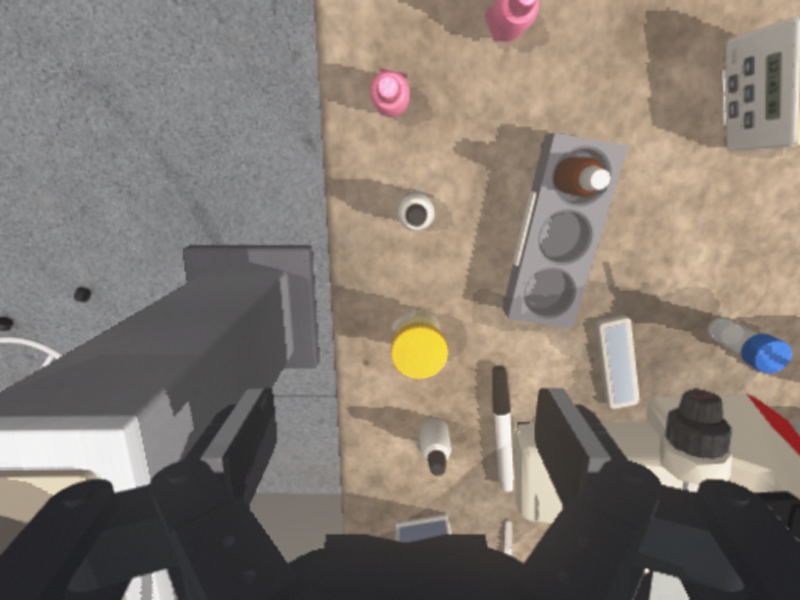

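Wrist view (800x600): pot lid at (420,351), bottle A cap at (416,214), bottle B cap top at (437,465). The free wells are at (564,236) and (549,292), with rack top corners at about (556,134), (627,145), (573,328) and (507,318).

```bash
cat >> h.py <<'E'
def f8(U,V): return ((U+.5)*.64-.5,(V+.5)*.64-.5)
def yellow(im):
    m=cv2.inRange(cv2.cvtColor(im,cv2.COLOR_RGB2HSV),(20,150,90),(32,255,255))
    n,l,s,c=cv2.connectedComponentsWithStats(m); return [(s[i,4],c[i]) for i in range(1,n) if s[i,4]>60]
E
python3 - <<'E'
from h import *
p=dict(np.load("w1.npz"));im=p.pop("im")
for a,c in yellow(im): print("pot",a,plane(p,c,.055).round(4))
print("A",plane(p,f8(416,214.5),.062).round(4),"B",plane(p,f8(437,466),.062).round(4))
print("wells",plane(p,f8(564,236),.028).round(4),plane(p,f8(549,292),.028).round(4))
cs=np.array([plane(p,f8(*c),.028) for c in [(556,134),(627,145),(573,328),(507,318)]]);c=cs.mean(0)
print("rack",c.round(4),[np.linalg.norm(cs[i]-cs[(i+1)%4]).round(3) for i in range(4)])
d=(cs[0]+cs[1]-cs[2]-cs[3]);d/=np.linalg.norm(d);print("yaw",np.degrees(np.arctan2(-d[0],d[1])),[(c+k*.047*d).round(4) for k in(1,0,-1)])
t=camera_params("top")
for a,c in yellow(camera("top")): print("top yellow",a,plane(t,c,.055).round(4),plane(t,c,.061).round(4))
go([.441,.26,.14],np.pi/2)
E
```

```text
pot 1009 [0.4391 0.2689 0.055 ]
A [0.4359 0.3779 0.062 ] B [0.4554 0.1639 0.062 ]
wells [0.5545 0.3564 0.028 ] [0.5473 0.3098 0.028 ]
rack [0.5546 0.3553 0.028 ] [np.float64(0.054), np.float64(0.148), np.float64(0.057), np.float64(0.148)]
yaw -9.380039714725468 [array([0.5623, 0.4017, 0.028 ]), array([0.5546, 0.3553, 0.028 ]), array([0.5469, 0.3089, 0.028 ])]
top yellow 1008 [0.9126 0.8506 0.055 ] [0.9094 0.8467 0.061 ]
top yellow 127 [0.8941 0.683  0.055 ] [0.8911 0.6801 0.061 ]
top yellow 141 [ 0.4784 -0.3479  0.055 ] [ 0.4775 -0.3456  0.061 ]
top yellow 175 [0.4369 0.2638 0.055 ] [0.4362 0.2629 0.061 ]
pos [0.4279 0.3406 0.2203] xyaw 90.15 shift [-2.016  0.323  2.008] turn [-0.004 -0.005  0.025]
```

>>> {"op": "carry_out", "data": {
  "commands": [
    [[-0.6, 0.1, 0.5, 0, 0, 0], [-0.6, 0.1, 0.5, 0, 0, 0], [-0.6, 0.08, 0.5, 0, 0, 0], [-0.04, 0, 0.6, 0, 0, 0], [0, 0, 0.6, 0, 0, 0], [0, 0, 0.6, 0, 0, 0], [0, 0, 0.6, 0, 0, 0], [0, 0, 0.5, 0, 0, 0], [0, 0, 0.36, 0, 0, 0], [0, 0, 0, 0, 0, 0], [0, 0, 0, 0, 0, 0]]
  ]
}}

```text
clock: 3.58
position: [0.4393, 0.2665, 0.0298]
ee_rot: [0.707, 0.708, -0.001, -0.0]
ft_force: [-0.3, -0.6, 1.2]
grip_width: 1.006
grasp_force: 0.0
```

>>> {"op": "carry_out", "data": {
  "commands": [
    [[0, 0, 0, 0, 0, 0], [0, 0, 0, 0, 0, 0], [0, 0, 0, 0, 0, 0], [0, 0, 0, 0, 0, 0], [0, 0, 0, 0, 0, 0], [0, 0, 0, 0, 0, 0], [0, 0, 0, 0, 0, 0], [0, 0, 0, 0, 0, 0], [0, 0, 0, 0, 0, 0], [0, 0, 0, 0, 0, 0]]
  ],
  "hand": 1,
  "force": 25
}}

```text
clock: 4.42
position: [0.4359, 0.2696, 0.0359]
ee_rot: [0.706, 0.708, -0.001, -0.005]
ft_force: [-47.4, -8.5, 97.9]
grip_width: 0.128
grasp_force: 48.9
```

Run:
```python
from h import *
p=camera_params("wrist");im=camera("wrist")
cv2.imwrite("pics/w2.png",cv2.resize(im[:,:,::-1],(640,480),interpolation=cv2.INTER_CUBIC));o=get_obs();print(o["position"],o["grip_width"],o["grasp_force"])
```

```text
[0.4361678  0.27008547 0.0365135 ] 0.10092452457095043 54.17865592986345
```

View pics/w2.png

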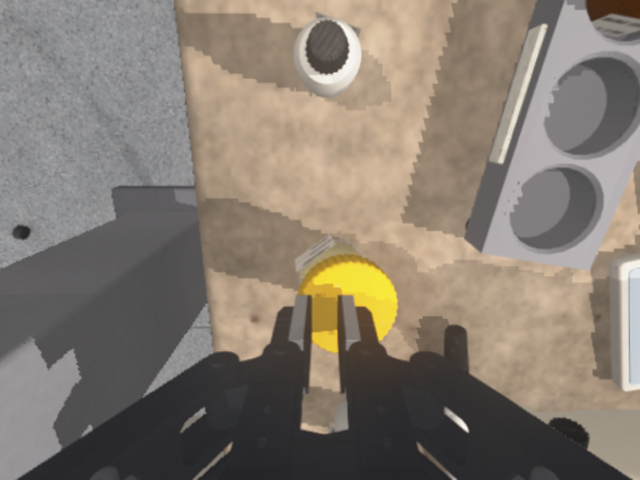

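The fingers slid up and are pressing on top of the lid. I'm opening and lifting.

>>> {"op": "carry_out", "data": {
  "commands": [
    [[0, 0, -0.3, 0, 0, 0], [0, 0, -0.3, 0, 0, 0], [0, 0, -0.4, 0, 0, 0], [0, 0, -0.5, 0, 0, 0], [0, 0, -0.5, 0, 0, 0], [0, 0, -0.5, 0, 0, 0], [0.5, 0, -0.5, 0, 0, 0], [1, 0, 0, 0, 0, 0], [0, 0, 0, 0, 0, 0], [0, 0, 0, 0, 0, 0]]
  ],
  "hand": -1,
  "force": 20
}}

```text
clock: 5.3
position: [0.4396, 0.3279, 0.1503]
ee_rot: [0.706, 0.708, 0.0, -0.0]
ft_force: [0.2, -0.3, -0.1]
grip_width: 1.0
grasp_force: 0.0
```

Run:
```python
from h import *
p=camera_params("wrist");im=camera("wrist");np.savez("w3.npz",im=im,**p)
cv2.imwrite("pics/w3.png",cv2.resize(im[:,:,::-1],(800,600),interpolation=cv2.INTER_CUBIC));o=get_obs();print(o["position"],o["grip_width"],o["grasp_force"],o["ft_force"])
for a,c in yellow(im): print("pot",a,c,plane(p,c,.055).round(4))
```

```text
[0.44002295 0.32605288 0.14999098] 0.9991219938494206 0.0 [ 0.28350233  0.23066213 -0.36934824]
pot 1550 [259.42193548 242.7516129 ] [0.4395 0.2689 0.055 ]
```

View pics/w3.png

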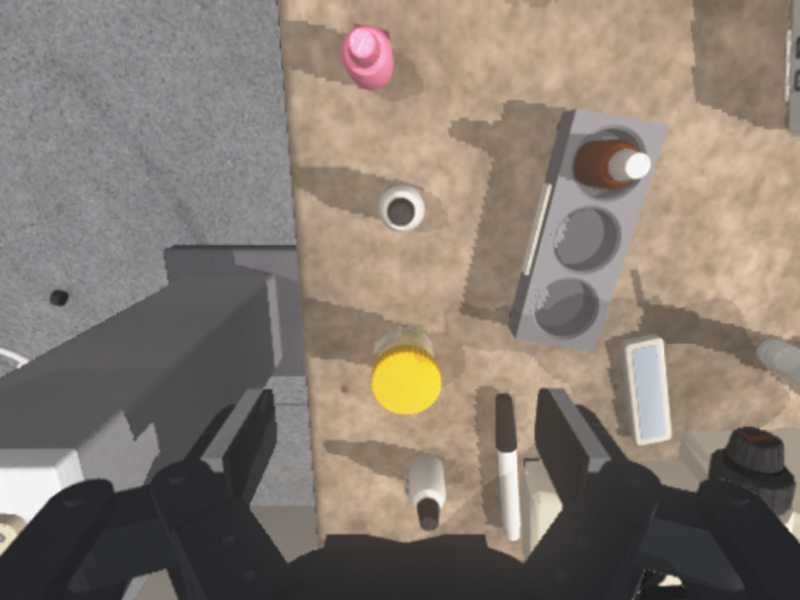

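The pot is untouched, with its lid at (406,380) → (0.4395, 0.268). The earlier contact, and where the tips appear in this image, show that the real fingertips sit about 19 mm or more behind the reported TCP. I'll go lower, to a height that is safe either way.

>>> {"op": "carry_out", "data": {
  "commands": [
    [[-0.7, 0, 0, 0, 0, 0], [-0.78, 0, 0.3, 0, 0, 0], [0, 0, 0.6, 0, 0, 0], [0, 0, 0.6, 0, 0, 0], [0, 0, 0.6, 0, 0, 0], [0, 0, 0.5, 0, 0, 0], [0, 0, 0.5, 0, 0, 0], [0, 0, 0.35, 0, 0, 0], [0, 0, 0, 0, 0, 0], [0, 0, 0, 0, 0, 0]]
  ]
}}

```text
clock: 6.18
position: [0.4401, 0.2652, 0.0118]
ee_rot: [0.708, 0.706, -0.001, 0.0]
ft_force: [-0.4, -0.5, 0.2]
grip_width: 0.999
grasp_force: 0.0
```

>>> {"op": "carry_out", "data": {
  "commands": [
    [[0, 0, 0, 0, 0, 0], [0, 0, 0, 0, 0, 0], [0, 0, 0, 0, 0, 0], [0, 0, 0, 0, 0, 0], [0, 0, 0, 0, 0, 0]]
  ],
  "hand": 0.2,
  "force": 20
}}

```text
clock: 6.6
position: [0.4407, 0.2669, 0.0129]
ee_rot: [0.707, 0.707, 0.001, -0.0]
ft_force: [-1.3, -0.4, 5.5]
grip_width: 0.529
grasp_force: 19.7
```

Run:
```python
from h import *
im=camera("wrist")
cv2.imwrite("pics/w4.png",cv2.resize(im[:,:,::-1],(640,480),interpolation=cv2.INTER_CUBIC));o=get_obs();print(o["position"],o["grip_width"],o["grasp_force"],o["ft_force"])
```

```text
[0.44068776 0.26688525 0.01290978] 0.531963154267859 19.692931473255157 [-0.75871446 -0.45709284  5.63788006]
```

View pics/w4.png

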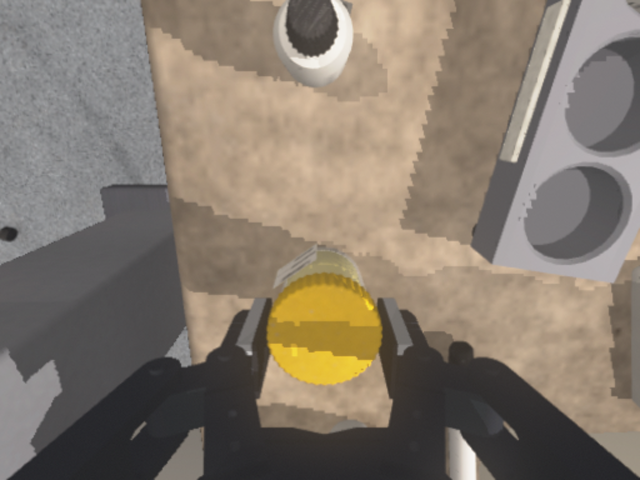

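The pads hold the lid, but only near its top. I'll regrip 8 mm lower.

>>> {"op": "carry_out", "data": {
  "commands": [
    [[0, 0, 0, 0, 0, 0], [0, 0, 0, 0, 0, 0], [0, 0, 0, 0, 0, 0], [0, 0, 0.1, 0, 0, 0], [0, 0, 0.1, 0, 0, 0], [0, 0, 0, 0, 0, 0], [0, 0, 0, 0, 0, 0]]
  ],
  "hand": -0.6
}}

```text
clock: 7.23
position: [0.4399, 0.2661, 0.0034]
ee_rot: [0.707, 0.707, -0.0, -0.0]
ft_force: [0.1, -0.1, -0.1]
grip_width: 0.8
grasp_force: 0.0
```

>>> {"op": "carry_out", "data": {
  "commands": [
    [[0, 0, 0, 0, 0, 0], [0, 0, 0, 0, 0, 0], [0, 0, 0, 0, 0, 0], [0, 0, 0, 0, 0, 0], [0, 0, 0, 0, 0, 0], [0, 0, 0, 0, 0, 0]]
  ],
  "hand": 0.3,
  "force": 30
}}

```text
clock: 7.73
position: [0.4403, 0.2665, 0.0041]
ee_rot: [0.707, 0.707, 0.0, -0.0]
ft_force: [-1.3, -1.1, 2.5]
grip_width: 0.529
grasp_force: 30.6
```

```bash
python3 -c "
from h import *
o=get_obs();print(o['grip_width'],o['grasp_force'],o['ft_force'])
go([.42,-.2,.16],np.pi/2)"
```

```text
0.5289283529888715 30.551639199256897 [-1.28100239 -1.05834384  2.47165044]
pos [0.4403 0.2665 0.0041] xyaw 89.95 shift [-11.661  -0.495  -3.902] turn [ 0.002 -0.003 -0.008]
```

>>> {"op": "carry_out", "data": {
  "commands": [
    [[0, 0, -0.3, 0, 0, 0], [0, 0, -0.6, 0, 0, 0], [0, 0, -0.8, 0, 0, 0], [0, 0, -0.8, 0, 0, 0], [0, 0, -0.8, 0, 0, 0], [0, 0, -0.6, 0, 0, 0], [0, -0.3, -0.2, 0, 0, 0], [-0.5, -0.2, 0, 0, 0, 0], [-0.7, 0, 0, 0, 0, 0], [-0.8, 0, 0, 0, 0, 0], [-0.8, 0, 0, 0, 0, 0], [-0.8, 0, 0, 0, 0, 0], [-0.8, 0, 0, 0, 0, 0], [-0.8, 0, 0, 0, 0, 0], [-0.8, 0, 0, 0, 0, 0], [-0.8, 0, 0, 0, 0, 0], [-0.8, 0, 0, 0, 0, 0], [-0.8, 0, 0, 0, 0, 0], [-0.8, 0, 0, 0, 0, 0], [-0.8, 0, 0, 0, 0, 0]]
  ]
}}

```text
clock: 9.4
position: [0.4193, -0.1353, 0.1685]
ee_rot: [0.708, 0.707, 0.001, -0.0]
ft_force: [0.8, -0.5, -0.6]
grip_width: 0.532
grasp_force: 30.8
```

>>> {"op": "carry_out", "data": {
  "commands": [
    [[-0.8, 0, 0, 0, 0, 0], [-0.8, 0, 0, 0, 0, 0], [-0.8, 0, 0, 0, 0, 0], [-0.8, 0, 0, 0, 0, 0], [-0.8, 0, 0, 0, 0, 0], [-0.8, 0, 0, 0, 0, 0], [-0.6, 0, 0, 0, 0, 0], [-0.2, 0, 0, 0, 0, 0], [0, 0, 0, 0, 0, 0], [0, 0, 0, 0, 0, 0], [0, 0, 0, 0, 0, 0]]
  ]
}}

```text
clock: 10.32
position: [0.4198, -0.3565, 0.168]
ee_rot: [0.707, 0.707, 0.001, -0.0]
ft_force: [-0.0, 0.8, 0.6]
grip_width: 0.526
grasp_force: 30.8
```

Run:
```python
from h import *
p=camera_params("wrist");im=camera("wrist");np.savez("w5.npz",im=im,**p)
cv2.imwrite("pics/w5.png",cv2.resize(im[:,:,::-1],(800,600),interpolation=cv2.INTER_CUBIC));o=get_obs();print(o["position"],o["grip_width"],o["grasp_force"],o["ft_force"])
for a,c in yellow(im): print("yel",a,c,plane(p,c,.061).round(4))
```

```text
[ 0.42006564 -0.35628632  0.16801211] 0.533114461507749 30.843788981437683 [-0.03217286  0.03554737 -1.13328824]
yel 1594 [321.40715182 172.42659975] [ 0.4799 -0.3452  0.061 ]
yel 7260 [258.95812672 272.01267218] [ 0.4191 -0.4574  0.061 ]
```

View pics/w5.png

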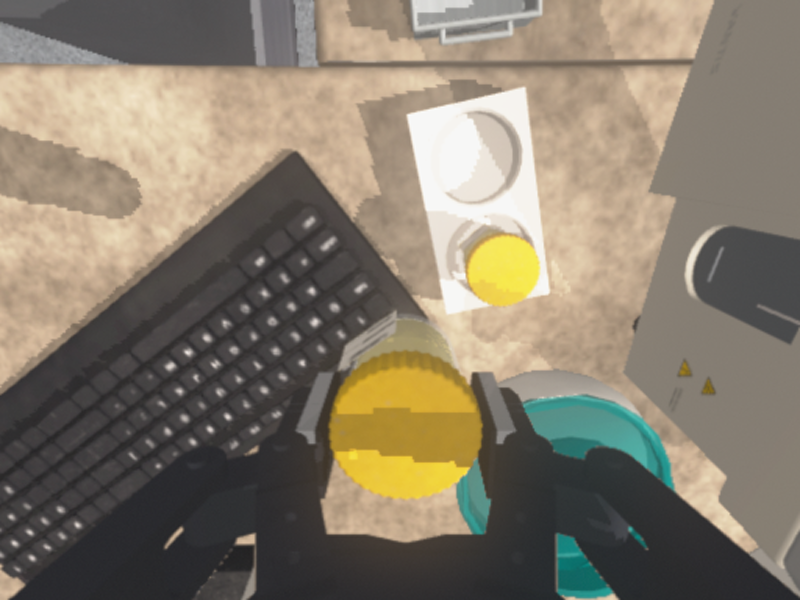

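The pot tray's empty well rim is centred near (478,156), with corners at (408,114), (527,88), (549,294) and (447,313). The held pot is steady.

Run:
```python
from h import *
p=dict(np.load("w5.npz"));im=p.pop("im")
print("well",plane(p,f8(478.5,156.5),.026).round(4))
cs=np.array([plane(p,f8(*c),.026) for c in [(408,114),(527,88),(549,294),(447,313)]]);c=cs.mean(0)
print("tray",c.round(4),[np.linalg.norm(cs[i]-cs[(i+1)%4]).round(3) for i in range(4)])
d=(cs[0]+cs[1]-cs[2]-cs[3]);d/=np.linalg.norm(d);print("yaw",np.degrees(np.arctan2(-d[0],d[1])),(c+.033*d).round(4),(c-.033*d).round(4))
w=c+.033*d
go([w[0],w[1],.12],np.pi/2)
```

```text
well [ 0.4669 -0.2785  0.026 ]
tray [ 0.4719 -0.3125  0.026 ] [np.float64(0.075), np.float64(0.136), np.float64(0.074), np.float64(0.136)]
yaw 11.802166485719473 [ 0.4651 -0.2802  0.026 ] [ 0.4786 -0.3448  0.026 ]
pos [ 0.4201 -0.3563  0.168 ] xyaw 90.03 shift [1.901 1.127 1.203] turn [ 0.006 -0.011  0.006]
```

>>> {"op": "carry_out", "data": {
  "commands": [
    [[0.5, 0.3, 0, 0, 0, 0], [0.6, 0.35, 0, 0, 0, 0], [0.5, 0.3, 0, 0, 0, 0], [0.31, 0.19, 0, 0, 0, 0], [0, 0, 0, 0, 0, 0], [0, 0, 0.5, 0, 0, 0], [0, 0, 0.6, 0, 0, 0], [0, 0, 0.6, 0, 0, 0], [0, 0, 0.5, 0, 0, 0], [0, 0, 0.4, 0, 0, 0], [0, 0, 0, 0, 0, 0], [0, 0, 0, 0, 0, 0]]
  ]
}}

```text
clock: 11.37
position: [0.4648, -0.281, 0.064]
ee_rot: [0.707, 0.707, -0.0, -0.0]
ft_force: [0.0, -0.2, 0.5]
grip_width: 0.53
grasp_force: 30.9
```

Run:
```python
from h import *
im=camera("wrist")
cv2.imwrite("pics/w6.png",cv2.resize(im[:,:,::-1],(640,480),interpolation=cv2.INTER_CUBIC))
go([.4655,-.2798,.011],np.pi/2)
```

```text
pos [ 0.4655 -0.2814  0.0648] xyaw 89.96 shift [ 0.039 -0.     1.346] turn [ 0.006  0.001 -0.006]
```

View pics/w6.png

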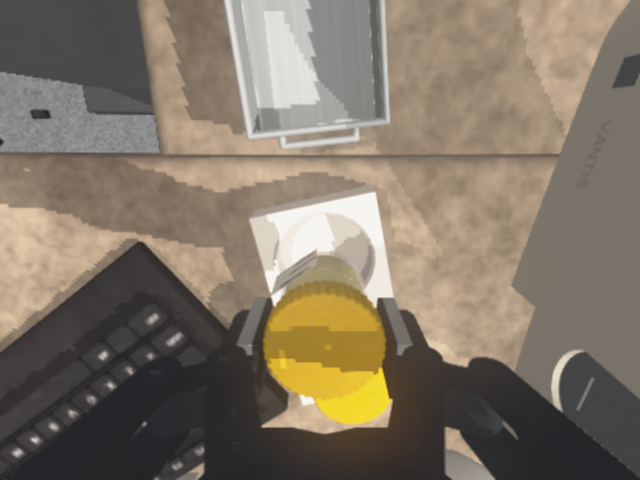

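The pot (lid at (325,340)) is above the well at (326,250), which fits the perspective. I'm lowering it.

>>> {"op": "carry_out", "data": {
  "commands": [
    [[0.04, 0, 0.3, 0, 0, 0], [0, 0, 0.4, 0, 0, 0], [0, 0, 0.3, 0, 0, 0], [0, 0, 0.15, 0, 0, 0], [0, 0, 0.1, 0, 0, 0], [0, 0, 0.06, 0, 0, 0], [0, 0, 0, 0, 0, 0], [0, 0, 0, 0, 0, 0]]
  ]
}}

```text
clock: 12.08
position: [0.4655, -0.2799, 0.0118]
ee_rot: [0.707, 0.707, 0.0, 0.0]
ft_force: [0.3, -0.8, 0.1]
grip_width: 0.526
grasp_force: 30.9
```

>>> {"op": "carry_out", "data": {
  "commands": [
    [[0, 0, 0.03, 0, 0, 0], [0, 0, 0.025, 0, 0, 0], [0, 0, 0, 0, 0, 0], [0, 0, 0, 0, 0, 0]]
  ]
}}

```text
clock: 12.42
position: [0.4657, -0.28, 0.0101]
ee_rot: [0.707, 0.707, 0.0, 0.0]
ft_force: [-2.9, 1.7, 8.1]
grip_width: 0.523
grasp_force: 31.5
```

>>> {"op": "carry_out", "data": {
  "commands": [
    [[0, 0, 0, 0, 0, 0], [0, 0, 0, 0, 0, 0], [0, 0, 0, 0, 0, 0], [0, 0, 0, 0, 0, 0], [0, 0, 0, 0, 0, 0], [0, 0, -0.5, 0, 0, 0], [0, 0, -0.8, 0, 0, 0], [0, 0, -0.8, 0, 0, 0], [0, 0, -0.8, 0, 0, 0], [0, 0, -0.8, 0, 0, 0], [0, 0, -0.5, 0, 0, 0], [0, 0, 0, 0, 0, 0], [0, 0, 0, 0, 0, 0]]
  ],
  "hand": -0.7
}}

```text
clock: 13.5
position: [0.4659, -0.2797, 0.178]
ee_rot: [0.707, 0.707, 0.001, 0.001]
ft_force: [0.4, 0.0, -0.7]
grip_width: 0.849
grasp_force: 0.0
```

Run:
```python
from h import *
p=camera_params("wrist");im=camera("wrist")
cv2.imwrite("pics/w7.png",cv2.resize(im[:,:,::-1],(640,480),interpolation=cv2.INTER_CUBIC))
for a,c in yellow(im): print("yel",a,c,plane(p,c,.061).round(4))
go([.42,0.05,.17],np.pi/2)
```

```text
yel 1464 [258.37568306 178.84494536] [ 0.4647 -0.2777  0.061 ]
yel 1267 [272.43646409 237.50670876] [ 0.4799 -0.3439  0.061 ]
pos [ 0.4653 -0.2793  0.1769] xyaw 89.97 shift [ 8.232 -1.137  0.178] turn [ 0.002 -0.006 -0.004]
```

View pics/w7.png

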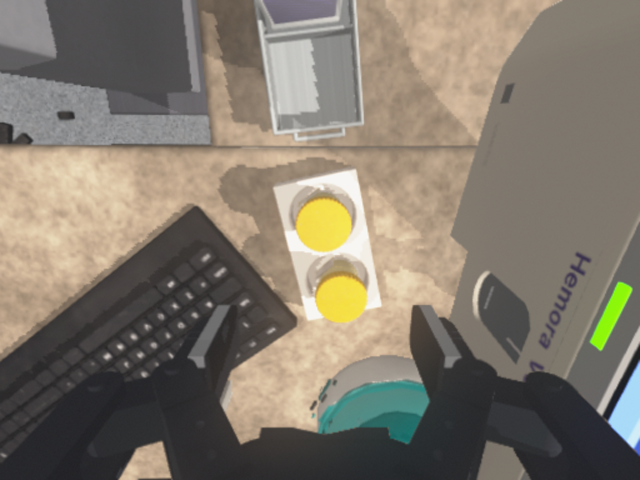

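The pot is seated: the lids are at (323,224) and (341,297) on the tray, and the racked pot has not moved. Next are the bottles.

>>> {"op": "carry_out", "data": {
  "commands": [
    [[0.4, -0.4, 0, 0, 0, 0], [0.7, -0.3, 0, 0, 0, 0], [0.8, 0, 0, 0, 0, 0], [0.8, 0, 0, 0, 0, 0], [0.8, 0, 0, 0, 0, 0], [0.8, 0, 0, 0, 0, 0], [0.8, 0, 0, 0, 0, 0], [0.8, 0, 0, 0, 0, 0], [0.8, 0, 0, 0, 0, 0], [0.8, 0, 0, 0, 0, 0], [0.8, 0, 0, 0, 0, 0], [0.8, 0, 0, 0, 0, 0], [0.8, 0, 0, 0, 0, 0], [0.8, 0, 0, 0, 0, 0], [0.8, 0, 0, 0, 0, 0], [0.8, 0, 0, 0, 0, 0], [0.5, 0, 0, 0, 0, 0], [0, 0, 0, 0, 0, 0], [0, 0, 0, 0, 0, 0]]
  ],
  "hand": -1
}}

```text
clock: 15.13
position: [0.4368, 0.2327, 0.1757]
ee_rot: [0.707, 0.707, -0.002, 0.0]
ft_force: [-0.1, -1.6, -1.0]
grip_width: 1.003
grasp_force: 0.0
```

```bash
cat >> h.py <<'E'
def dark(p,im,guess,z=.062,w=26):
    "dark cap blob near the predicted pixel of guess -> pixel centroid and world point at z"
    u,v=proj(p,guess).round().astype(int); y0,x0=max(v-w,0),max(u-w,0)
    g=cv2.cvtColor(im,cv2.COLOR_RGB2GRAY)[y0:v+w,x0:u+w]
    n,l,s,c=cv2.connectedComponentsWithStats((g<60).astype(np.uint8))
    for i in range(1,n):
        if s[i,4]>25: q=c[i]+[x0,y0]; print("blob",s[i],q.round(1),plane(p,q,z).round(4))
E
python3 - <<'E'
from h import *
for n in("w1","w3"):
    p=dict(np.load(n+".npz"));im=p.pop("im");print(n)
    dark(p,im,[.436,.376,.062]); print("B:");dark(p,im,[.455,.163,.062])
p=camera_params("wrist");im=camera("wrist");np.savez("w8.npz",im=im,**p);print("now B");dark(p,im,[.455,.163,.062])
print("A");dark(p,im,[.436,.376,.062])
cv2.imwrite("pics/w8.png",cv2.resize(im[:,:,::-1],(640,480),interpolation=cv2.INTER_CUBIC))
go([.455,.163,.1],np.pi/2)
E
```

```text
w1
B:
w3
B:
blob [  0  37  52  15 648] [274.5 351.1] [0.4568 0.137  0.062 ]
now B
A
pos [0.4373 0.2315 0.1761] xyaw 89.95 shift [-1.708  0.448  1.904] turn [-0.015  0.02  -0.008]
```

View pics/w8.png

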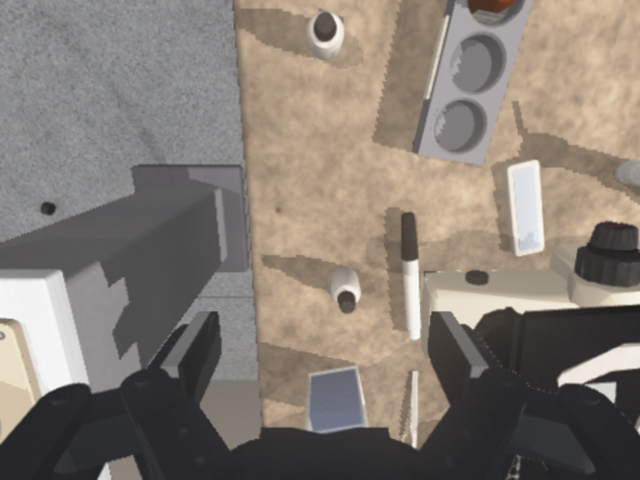

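Bottle B's cap top is at (346,303), A's at (324,24), and the free wells are at (476,63) and (459,126). The microscope base's left edge is at u≈425.

Run:
```python
from h import *
p=dict(np.load("w8.npz"));im=p.pop("im")
f=lambda U,V:((U+.5)*.8-.5,(V+.5)*.8-.5)
print("B",plane(p,f(346.5,303),.062).round(4),"A",plane(p,f(324,23),.062).round(4),"wells",plane(p,f(476,63),.028).round(4),plane(p,f(459,126),.028).round(4))
print("micro edge",plane(p,f(425,290),.04).round(4),plane(p,f(425,290),.0).round(4), "pen",plane(p,f(413,300),.005).round(4))
print("B body row profile",[tuple(im[int(f(0,v)[1]),int(f(u,0)[0])]) for u,v in((333,285),(358,285))])
go([.455,.163,.1],np.pi/2)
```

```text
B [0.4555 0.1639 0.062 ] A [0.4359 0.3757 0.062 ] wells [0.5544 0.3557 0.028 ] [0.5471 0.3092 0.028 ]
micro edge [0.529  0.1658 0.04  ] [0.5412 0.1463 0.    ] pen [0.5282 0.1372 0.005 ]
B body row profile [(np.uint8(159), np.uint8(150), np.uint8(141)), (np.uint8(210), np.uint8(199), np.uint8(184))]
pos [0.4373 0.2315 0.1761] xyaw 89.95 shift [-1.708  0.448  1.904] turn [-0.015  0.02  -0.008]
```

>>> {"op": "carry_out", "data": {
  "commands": [
    [[-0.5, 0.15, 0.3, 0, 0, 0], [-0.7, 0.15, 0.4, 0, 0, 0], [-0.5, 0.15, 0.4, 0, 0, 0], [0, 0, 0.3, 0, 0, 0], [0, 0, 0.3, 0, 0, 0], [0, 0, 0.5, 0, 0, 0], [0, 0, 0.5, 0, 0, 0], [0, 0, 0.5, 0, 0, 0], [0, 0, 0.5, 0, 0, 0], [0, 0, 0.4, 0, 0, 0], [0, 0, 0.25, 0, 0, 0], [0, 0, 0, 0, 0, 0], [0, 0, 0, 0, 0, 0]]
  ],
  "hand": -0.2
}}

```text
clock: 16.27
position: [0.4556, 0.1634, 0.0034]
ee_rot: [0.708, 0.706, -0.0, 0.0]
ft_force: [0.8, 0.9, -0.3]
grip_width: 0.598
grasp_force: 0.0
```

>>> {"op": "carry_out", "data": {
  "commands": [
    [[0, 0, 0, 0, 0, 0], [0, 0, 0, 0, 0, 0], [0, 0, 0, 0, 0, 0], [0, 0, 0, 0, 0, 0], [0, 0, 0, 0, 0, 0], [0, 0, 0, 0, 0, 0]]
  ],
  "hand": 0.5,
  "force": 25
}}

```text
clock: 16.77
position: [0.4565, 0.1647, 0.0043]
ee_rot: [0.707, 0.707, 0.001, 0.0]
ft_force: [-1.6, -1.7, 7.4]
grip_width: 0.31
grasp_force: 24.5
```

>>> {"op": "carry_out", "data": {
  "commands": [
    [[0, 0, 0, 0, 0, 0], [0, 0, 0, 0, 0, 0], [0, 0, 0, 0, 0, 0], [0, 0, 0.1, 0, 0, 0], [0, 0, 0.1, 0, 0, 0], [0, 0, 0, 0, 0, 0], [0, 0, 0, 0, 0, 0]]
  ],
  "hand": -0.2
}}

```text
clock: 17.35
position: [0.4554, 0.1642, -0.0051]
ee_rot: [0.707, 0.707, -0.0, -0.0]
ft_force: [-0.2, -0.3, 0.1]
grip_width: 0.597
grasp_force: 0.0
```

>>> {"op": "carry_out", "data": {
  "commands": [
    [[0, 0, 0, 0, 0, 0], [0, 0, 0, 0, 0, 0], [0, 0, 0, 0, 0, 0], [0, 0, 0, 0, 0, 0], [0, 0, 0, 0, 0, 0], [0, 0, 0, 0, 0, 0]]
  ],
  "hand": 0.5,
  "force": 25
}}

```text
clock: 17.85
position: [0.4558, 0.1644, -0.0046]
ee_rot: [0.707, 0.707, 0.0, -0.0]
ft_force: [-0.4, -0.2, 3.2]
grip_width: 0.309
grasp_force: 24.7
```

Run:
```python
from h import *
im=camera("wrist");s=camera("scene");p=camera_params("scene");u,v=proj(p,[.455,.163,.03]).astype(int);print(u,v)
a=cv2.resize(im[140:340,110:410,::-1],(600,400),interpolation=cv2.INTER_CUBIC)
b=cv2.resize(s[v-40:v+27,u-16:u+17,::-1],(197,400),interpolation=cv2.INTER_CUBIC)
cv2.imwrite("pics/w9.png",np.hstack([a,b]))
```

```text
237 210
```

View pics/w9.png

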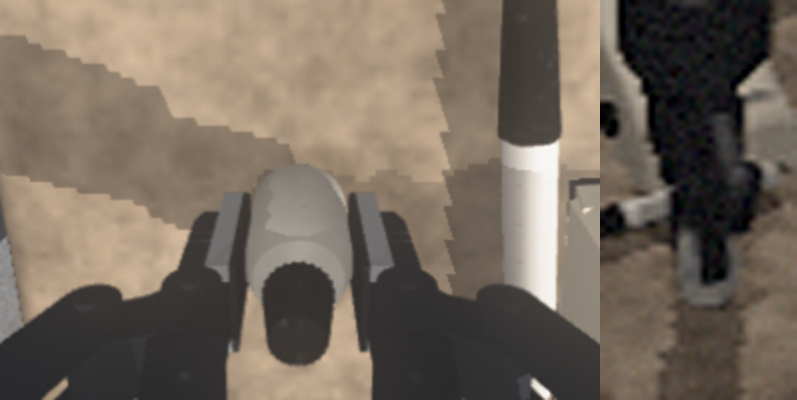

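The pads are square on the bottle body, with the tips about 22 mm up. I'll regrip 5 mm higher so the fingers clear the rack.

>>> {"op": "carry_out", "data": {
  "commands": [
    [[0, 0, 0, 0, 0, 0], [0, 0, 0, 0, 0, 0], [0, 0, -0.12, 0, 0, 0], [0, 0, 0, 0, 0, 0], [0, 0, 0, 0, 0, 0]]
  ],
  "hand": 0.1
}}

```text
clock: 18.37
position: [0.4559, 0.1645, 0.0004]
ee_rot: [0.707, 0.707, 0.0, -0.0]
ft_force: [0.2, 0.4, 1.3]
grip_width: 0.449
grasp_force: 0.0
```

>>> {"op": "carry_out", "data": {
  "commands": [
    [[0, 0, 0, 0, 0, 0], [0, 0, 0, 0, 0, 0], [0, 0, 0, 0, 0, 0], [0, 0, 0, 0, 0, 0], [0, 0, 0, 0, 0, 0]]
  ],
  "hand": 0.5,
  "force": 25
}}

```text
clock: 18.78
position: [0.4558, 0.1645, 0.0003]
ee_rot: [0.707, 0.707, 0.0, -0.0]
ft_force: [-1.5, 0.2, 5.3]
grip_width: 0.306
grasp_force: 24.5
```

```bash
python3 -c "
from h import *
o=get_obs();print(o['grip_width'],o['grasp_force'])
go([.4556,.3555,.1],np.pi/2)
go([.5545,.3555,.006],np.pi/2)"
```

```text
0.3060859584215087 24.4672435774919
pos [4.558e-01 1.645e-01 3.000e-04] xyaw 89.95 shift [ 4.776 -0.009 -2.491] turn [ 0.001 -0.003 -0.009]
pos [4.558e-01 1.645e-01 3.000e-04] xyaw 89.95 shift [ 4.778  2.463 -0.141] turn [ 0.001 -0.003 -0.009]
```

>>> {"op": "carry_out", "data": {
  "commands": [
    [[0, 0, -0.3, 0, 0, 0], [0, 0, -0.6, 0, 0, 0], [0, 0, -0.8, 0, 0, 0], [0, 0, -0.7, 0, 0, 0], [0.3, 0, -0.4, 0, 0, 0], [0.7, 0, 0, 0, 0, 0], [0.8, 0, 0, 0, 0, 0], [0.8, 0, 0, 0, 0, 0], [0.8, 0.1, 0, 0, 0, 0], [0.7, 0.3, 0, 0, 0, 0], [0.4, 0.6, 0, 0, 0, 0], [0.28, 0.7, 0, 0, 0, 0], [0, 0.5, 0, 0, 0, 0], [0, 0.26, 0, 0, 0, 0], [0, 0, 0, 0, 0, 0], [0, 0, 0.6, 0, 0, 0], [0, 0, 0.6, 0, 0, 0], [0, 0, 0.3, 0, 0, 0], [0, 0, 0, 0, 0, 0], [0, 0, 0, 0, 0, 0]]
  ]
}}

```text
clock: 20.45
position: [0.5536, 0.3555, 0.0521]
ee_rot: [0.707, 0.707, -0.0, -0.0]
ft_force: [1.2, 0.4, 0.1]
grip_width: 0.306
grasp_force: 24.9
```

Run:
```python
from h import *
p=camera_params("wrist");im=camera("wrist")
cv2.imwrite("pics/w10.png",cv2.resize(im[:,:,::-1],(640,480),interpolation=cv2.INTER_CUBIC))
print(proj(p,[.5545,.3555,.028])*1.25)
go([.5545,.3562,.007],np.pi/2)
```

```text
[326.34388234 270.14038819]
pos [0.5544 0.3558 0.0532] xyaw 89.96 shift [0.008 0.002 1.155] turn [ 0.007 -0.006 -0.006]
```

View pics/w10.png

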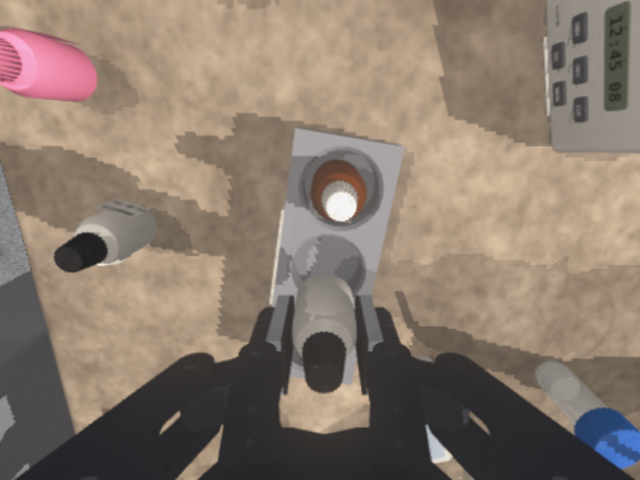

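The middle well is at (329,267), matching the prediction of (326,270). I'm lowering bottle B.

>>> {"op": "carry_out", "data": {
  "commands": [
    [[0.02, 0.02, 0.3, 0, 0, 0], [0, 0, 0.3, 0, 0, 0], [0, 0, 0.2, 0, 0, 0], [0, 0, 0.15, 0, 0, 0], [0, 0, 0.1, 0, 0, 0], [0, 0, 0.08, 0, 0, 0], [0, 0, 0.03, 0, 0, 0], [0, 0, 0, 0, 0, 0], [0, 0, 0, 0, 0, 0]]
  ]
}}

```text
clock: 21.25
position: [0.5552, 0.3563, 0.0064]
ee_rot: [0.707, 0.707, 0.0, -0.0]
ft_force: [-3.1, -1.1, 6.1]
grip_width: 0.313
grasp_force: 25.5
```

>>> {"op": "carry_out", "data": {
  "commands": [
    [[0, 0, 0, 0, 0, 0], [0, 0, 0, 0, 0, 0], [0, 0, 0, 0, 0, 0], [0, 0, 0, 0, 0, 0], [0, 0, -0.4, 0, 0, 0], [0, 0, -0.7, 0, 0, 0], [0, 0, -0.8, 0, 0, 0], [0, 0, -0.8, 0, 0, 0], [0, -0.3, -0.4, 0, 0, 0], [0, -0.8, 0, 0, 0, 0], [0, -0.8, 0, 0, 0, 0], [0.4, -0.8, 0, 0, 0, 0], [0.1, -0.3, 0, 0, 0, 0], [0, 0, 0, 0, 0, 0], [0, 0, 0, 0, 0, 0]]
  ],
  "hand": -0.2
}}

```text
clock: 22.5
position: [0.4345, 0.377, 0.13]
ee_rot: [0.707, 0.707, 0.0, -0.0]
ft_force: [-0.2, -0.2, -0.0]
grip_width: 0.603
grasp_force: 0.0
```

Run:
```python
from h import *
p=camera_params("wrist");im=camera("wrist");np.savez("w11.npz",im=im,**p)
g=cv2.cvtColor(im,cv2.COLOR_RGB2GRAY)
for n,X in(("A",[.436,.376,.062]),("B",[.5545,.3558,.068])):
    u,v=proj(p,X).round().astype(int); w=g[max(v-16,0):v+16,max(u-16,0):u+16]
    m=(w<70).astype(np.uint8); k,l,s,c=cv2.connectedComponentsWithStats(m)
    print(n,(u,v),w.min(),[(s[i].tolist(),plane(p,c[i]+[max(u-16,0),max(v-16,0)],X[2]).round(4)) for i in range(1,k) if s[i,4]>15])
go([.436,.376,0],np.pi/2)
```

```text
A (np.int64(262), np.int64(197)) 71 []
B (np.int64(400), np.int64(222)) 56 [([0, 6, 20, 19, 212], array([0.5475, 0.3585, 0.068 ]))]
pos [0.4355 0.3762 0.1299] xyaw 89.95 shift [-0.006  0.01   3.248] turn [ 0.005 -0.003 -0.009]
```

Run:
```python
from h import *
p=dict(np.load("w11.npz"));im=p.pop("im")
g=cv2.cvtColor(im,cv2.COLOR_RGB2GRAY)
for n,X in(("A",[.436,.376,.062]),("B",[.5545,.3558,.068])):
  u,v=proj(p,X).round().astype(int);R=20; w=g[v-R:v+R,u-R:u+R]
  for t in(80,95):
    k,l,s,c=cv2.connectedComponentsWithStats((w<t).astype(np.uint8))
    print(n,t,(u,v),[(s[i].tolist(),plane(p,c[i]+[u-R,v-R],X[2]).round(4)) for i in range(1,k) if s[i,4]>15])
```

```text
A 80 (np.int64(262), np.int64(197)) [([12, 8, 16, 11, 102], array([0.436 , 0.3831, 0.062 ]))]
A 95 (np.int64(262), np.int64(197)) [([12, 8, 17, 19, 221], array([0.4357, 0.38  , 0.062 ]))]
B 80 (np.int64(400), np.int64(222)) [([4, 9, 23, 21, 320], array([0.5498, 0.3568, 0.068 ]))]
B 95 (np.int64(400), np.int64(222)) [([3, 9, 24, 22, 365], array([0.5503, 0.3563, 0.068 ])), ([0, 31, 8, 9, 48], array([0.5419, 0.3406, 0.068 ]))]
```

Bottle A is at (0.436, 0.376), and placed bottle B shows at the well centre. Picking A.

>>> {"op": "carry_out", "data": {
  "commands": [
    [[0, 0, 0.4, 0, 0, 0], [0, 0, 0.6, 0, 0, 0], [0, 0, 0.6, 0, 0, 0], [0, 0, 0.6, 0, 0, 0], [0, 0, 0.5, 0, 0, 0], [0, 0, 0.35, 0, 0, 0], [0, 0, 0.2, 0, 0, 0], [0, 0, 0, 0, 0, 0], [0, 0, 0, 0, 0, 0]]
  ]
}}

```text
clock: 23.3
position: [0.436, 0.3759, -0.0]
ee_rot: [0.708, 0.706, 0.0, 0.0]
ft_force: [0.4, -0.1, 0.6]
grip_width: 0.601
grasp_force: 0.0
```

>>> {"op": "carry_out", "data": {
  "commands": [
    [[0, 0, 0, 0, 0, 0], [0, 0, 0, 0, 0, 0], [0, 0, 0, 0, 0, 0], [0, 0, 0, 0, 0, 0], [0, 0, 0, 0, 0, 0], [0, 0, 0, 0, 0, 0]]
  ],
  "hand": 0.5
}}

```text
clock: 23.8
position: [0.4359, 0.377, 0.0008]
ee_rot: [0.707, 0.707, 0.001, -0.0]
ft_force: [1.2, -1.2, 6.2]
grip_width: 0.304
grasp_force: 25.0
```

```bash
python3 -c "
from h import *
o=get_obs();print(o['grip_width'],o['grasp_force'])
go([.5472,.3095,.006],np.pi/2)"
```

```text
0.303576514793747 24.98789693112485
pos [0.4359 0.377  0.0008] xyaw 89.95 shift [-1.684  2.785 -0.128] turn [ 0.014 -0.015 -0.009]
```

>>> {"op": "carry_out", "data": {
  "commands": [
    [[0, 0, -0.3, 0, 0, 0], [0, 0, -0.6, 0, 0, 0], [0, 0, -0.8, 0, 0, 0], [0, 0, -0.7, 0, 0, 0], [-0.3, 0, -0.4, 0, 0, 0], [-0.6, 0.3, 0, 0, 0, 0], [-0.5, 0.6, 0, 0, 0, 0], [-0.29, 0.8, 0, 0, 0, 0], [0, 0.7, 0, 0, 0, 0], [0, 0.38, 0, 0, 0, 0], [0, 0, 0, 0, 0, 0], [0, 0, 0.6, 0, 0, 0], [0, 0, 0.6, 0, 0, 0], [0, 0, 0.3, 0, 0, 0], [0, 0, 0, 0, 0, 0], [0, 0, 0, 0, 0, 0]]
  ]
}}

```text
clock: 25.13
position: [0.5457, 0.3088, 0.0522]
ee_rot: [0.707, 0.707, -0.0, -0.0]
ft_force: [-0.4, 0.8, 1.0]
grip_width: 0.309
grasp_force: 24.9
```

```bash
python3 -c "
from h import *
go([.5472,.3097,.0072],np.pi/2)"
```

```text
pos [0.5457 0.3088 0.0522] xyaw 89.97 shift [0.023 0.037 1.124] turn [-0.006  0.003 -0.005]
```

>>> {"op": "carry_out", "data": {
  "commands": [
    [[0.02, 0.03, 0.3, 0, 0, 0], [0, 0, 0.3, 0, 0, 0], [0, 0, 0.2, 0, 0, 0], [0, 0, 0.15, 0, 0, 0], [0, 0, 0.1, 0, 0, 0], [0, 0, 0.08, 0, 0, 0], [0, 0, 0.02, 0, 0, 0], [0, 0, 0, 0, 0, 0], [0, 0, 0, 0, 0, 0]]
  ]
}}

```text
clock: 25.88
position: [0.5477, 0.3095, 0.0066]
ee_rot: [0.708, 0.707, 0.0, -0.0]
ft_force: [-2.5, -1.4, 5.7]
grip_width: 0.307
grasp_force: 25.6
```

>>> {"op": "carry_out", "data": {
  "commands": [
    [[0, 0, 0, 0, 0, 0], [0, 0, 0, 0, 0, 0], [0, 0, 0, 0, 0, 0], [0, 0, 0, 0, 0, 0], [0, 0, -0.4, 0, 0, 0], [0, 0, -0.7, 0, 0, 0], [0, 0, -0.8, 0, 0, 0], [0, 0, -0.8, 0, 0, 0], [0, -0.3, -0.8, 0, 0, 0], [0, -0.8, -0.8, 0, 0, 0], [0, -0.8, -0.6, 0, 0, 0], [-0.4, -0.8, 0, 0, 0, 0], [-0.8, -0.3, 0, 0, 0, 0], [-0.8, 0, 0, 0, 0, 0], [-0.8, 0, 0, 0, 0, 0], [-0.8, 0, 0, 0, 0, 0], [-0.4, 0, 0, 0, 0, 0], [0, 0, 0, 0, 0, 0], [0, 0, 0, 0, 0, 0]]
  ],
  "hand": -0.2
}}

```text
clock: 27.47
position: [0.4299, 0.1495, 0.1994]
ee_rot: [0.708, 0.706, 0.001, -0.0]
ft_force: [0.2, 1.0, 0.4]
grip_width: 0.601
grasp_force: 0.0
```

Run:
```python
from h import *
o=get_obs();print(o["position"],o["grip_width"])
p=camera_params("wrist");im=camera("wrist");np.savez("w12.npz",im=im,**p)
hsv=cv2.cvtColor(im,cv2.COLOR_RGB2HSV)
u,v=proj(p,[.45,.025,.092]);print(u,v)
for X in([.5472,.3095,.068],[.5545,.3557,.068]):
  a,b=proj(p,X).round().astype(int);print("cap",a,b,im[b,a] if 0<=b<384 and 0<=a<512 else None)
# jar colour blobs: bluish
m=cv2.inRange(hsv,(100,40,60),(135,255,255))
m=cv2.morphologyEx(m,cv2.MORPH_OPEN,np.ones((3,3)))
n,l,s,c=cv2.connectedComponentsWithStats(m)
for i in range(1,n):
  if s[i,4]>200:
    r=cv2.minAreaRect(np.argwhere(l==i)[:,::-1].astype(np.float32));print(s[i],c[i].round(1),r)
```

```text
[0.42990426 0.14952974 0.19939661] 0.600749161363075
277.88273483267415 290.1541054148639
cap 393 1 [88 82 80]
cap 410 -66 None
```

>>> {"op": "carry_out", "data": {
  "commands": [
    [[-0.5, 0, 0, 0, 0, 0], [-0.8, -0.1, 0, 0, 0, 0], [-0.8, -0.1, 0, 0, 0, 0], [-0.8, 0, 0, 0, 0, 0], [-0.8, 0, 0, 0, 0, 0], [-0.8, 0, 0, 0, 0, 0], [-0.8, 0, 0, 0, 0, 0], [-0.4, 0, 0, 0, 0, 0], [0, 0, 0, 0, 0, 0], [0, 0, 0, 0, 0, 0], [0, 0, 0, 0, 0, 0]]
  ],
  "hand": -1
}}

```text
clock: 28.43
position: [0.4218, -0.0772, 0.1992]
ee_rot: [0.707, 0.707, -0.0, 0.0]
ft_force: [-0.2, 0.7, -0.1]
grip_width: 1.001
grasp_force: 0.0
```

Run:
```python
from h import *
o=get_obs();print(o["position"],o["grip_width"])
p=camera_params("wrist");im=camera("wrist");np.savez("w13.npz",im=im,**p)
cv2.imwrite("pics/w13.png",cv2.resize(im[:,:,::-1],(800,600),interpolation=cv2.INTER_CUBIC))
```

```text
[ 0.42181762 -0.0772185   0.19919181] 1.0007807840618759
```

View pics/w13.png

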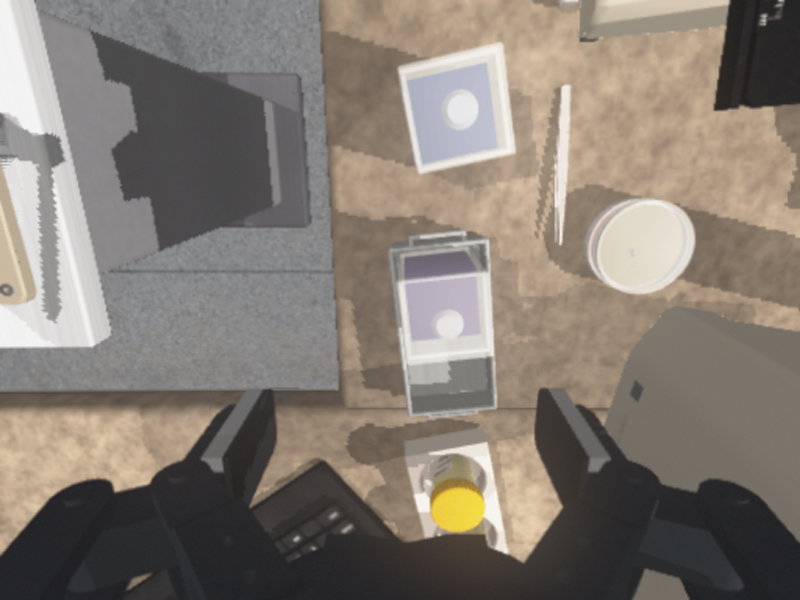

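The jar lid corners are at about (399,68), (501,44), (515,152) and (420,172), with its knob at (461,109). The stain tray rim corners are at (389,246), (489,240), (497,408) and (408,415), and its far (-y) bay is the empty one.

Run:
```python
from h import *
def rect(p,C,z,sc=f8):
    cs=np.array([plane(p,sc(*c),z) for c in C]);c=cs.mean(0)
    d=cs[0]+cs[1]-cs[2]-cs[3];d/=np.linalg.norm(d); e=cs[1]+cs[2]-cs[0]-cs[3]
    print(c.round(4),[np.linalg.norm(cs[i]-cs[(i+1)%4]).round(4) for i in range(4)],"yaw",np.degrees(np.arctan2(-d[0],d[1])).round(2),np.degrees(np.arctan2(e[1],e[0])).round(2))
    return c,d
p=dict(np.load("w13.npz"));im=p.pop("im")
rect(p,[(399,68),(501,44),(515,152),(420,172)],.092); print("knob",plane(p,f8(461,109),.102).round(4))
c,d=rect(p,[(389,246),(489,240),(497,408),(408,415)],.032); print("bay",(c-.0345*d).round(4))
print("rknob",plane(p,f8(449,325),.106).round(4))
# w7 (viewed before only as png): tray's -y end corners, 640 scale; pose unknown there -> skip
g=cv2.cvtColor(im,cv2.COLOR_RGB2GRAY)
# lid outline by bright mask
m=cv2.inRange(cv2.cvtColor(im,cv2.COLOR_RGB2HSV),(0,0,195),(179,60,255)); 
b=cv2.inRange(cv2.cvtColor(im,cv2.COLOR_RGB2HSV),(105,35,90),(140,255,255))
for k,(x0,y0,x1,y1) in {"jar":(240,15,345,120),"racked":(235,170,330,240)}.items():
    s=b[y0:y1,x0:x1]; pts=np.argwhere(s>0)[:,::-1].astype(np.float32)+[x0,y0]; r=cv2.minAreaRect(pts.astype(np.float32)); print(k,len(pts),r, (r[0][0]+.5)/.64,(r[0][1]+.5)/.64)
```

```text
[0.451  0.0249 0.092 ] [np.float64(0.0556), np.float64(0.0556), np.float64(0.0554), np.float64(0.0553)] yaw 12.44 11.52
knob [0.4512 0.0252 0.102 ]
[ 0.4537 -0.1328  0.032 ] [np.float64(0.0746), np.float64(0.1435), np.float64(0.0753), np.float64(0.1458)] yaw 5.87 4.38
bay [ 0.4572 -0.1671  0.032 ]
rknob [ 0.4482 -0.0976  0.106 ]
jar 0 ((0.0, 0.0), (0.0, 0.0), 0.0) 0.78125 0.78125
racked 0 ((0.0, 0.0), (0.0, 0.0), 0.0) 0.78125 0.78125
```

Run:
```python
from h import *
w=camera_params("wrist");o=get_obs();R=Rot.from_quat(o["ee_rot"]).as_matrix();Rct=w["R"]@R;ct=R.T@(-w["R"].T@w["t"]-o["position"])
def cam(pos):
    T=np.c_[[0,1,0],[1,0,0],[0,0,-1.]];p=dict(w);p["R"]=Rct@T.T;p["t"]=-p["R"]@(np.array(pos)+T@ct);return p
f=lambda U,V:((U+.5)*.8-.5,(V+.5)*.8-.5)
def end(p,a,b):
    A,B=[plane(p,q,.032) for q in(a,b)];e=(B-A)/np.linalg.norm(B-A);n=np.array([-e[1],e[0],0]);m=(A+B)/2
    print("len",np.linalg.norm(B-A).round(4),"yaw",np.degrees(np.arctan2(e[1],e[0])).round(2),"end",m.round(4),"bay",(m+.0365*n).round(4))
end(cam([.4655,-.2814,.0648]),f(249,138),f(388,122))
end(cam([.4653,-.2793,.1769]),f(273,132),f(363,123))
p=dict(np.load("w13.npz"));p.pop("im")
end(p,f8(408,415),f8(497,408))
# partition wall near side in w7 : 
p=cam([.4653,-.2793,.1769]);print([plane(p,q,.032).round(4) for q in(f(265,38),f(354,24))])
```

```text
len 0.0736 yaw 6.23 end [ 0.4618 -0.2051  0.032 ] bay [ 0.4579 -0.1689  0.032 ]
len 0.0742 yaw 5.4 end [ 0.4596 -0.2033  0.032 ] bay [ 0.4561 -0.167   0.032 ]
len 0.0753 yaw 5.28 end [ 0.4611 -0.2047  0.032 ] bay [ 0.4577 -0.1684  0.032 ]
[array([ 0.4198, -0.1388,  0.032 ]), array([ 0.4873, -0.1295,  0.032 ])]
```

>>> {"op": "carry_out", "data": {
  "commands": [
    [[0.5, 0.15, 0, 0, 0, 0], [0.7, 0.2, 0, 0, 0, 0], [0.7, 0.2, 0, 0, 0, 0], [0.5, 0.15, 0, 0, 0, 0], [0.15, 0.03, 0, 0, 0, 0], [0, 0, 0, 0, 0, -1], [0, 0, 0, 0, 0, -1], [0, 0, 0, 0, 0, 0], [0, 0, 0, 0, 0, 0], [0, 0, 0, 0, 0, 0]]
  ]
}}

```text
clock: 29.32
position: [0.4508, 0.0237, 0.1991]
ee_rot: [0.631, 0.776, -0.0, -0.0]
ft_force: [-0.9, -0.2, 0.8]
grip_width: 1.001
grasp_force: 0.0
```

```bash
python3 -c "
from h import *
go([.451,.025,.036],np.radians(102))"
```

```text
pos [0.4508 0.0237 0.1991] xyaw 101.78 shift [0.03  0.012 4.078] turn [-0.001 -0.001 -0.037]
```

>>> {"op": "carry_out", "data": {
  "commands": [
    [[0.03, 0.01, 0.4, 0, 0, 0], [0, 0, 0.6, 0, 0, 0], [0, 0, 0.6, 0, 0, 0], [0, 0, 0.6, 0, 0, 0], [0, 0, 0.6, 0, 0, 0], [0, 0, 0.6, 0, 0, 0], [0, 0, 0.4, 0, 0, 0], [0, 0, 0.28, 0, 0, 0], [0, 0, 0, 0, 0, 0], [0, 0, 0, 0, 0, 0]]
  ]
}}

```text
clock: 30.15
position: [0.4508, 0.0244, 0.0359]
ee_rot: [0.631, 0.776, -0.001, -0.0]
ft_force: [0.5, 0.8, -0.4]
grip_width: 1.0
grasp_force: 0.0
```

>>> {"op": "carry_out", "data": {
  "commands": [
    [[0, 0, 0, 0, 0, 0], [0, 0, 0, 0, 0, 0], [0, 0, 0, 0, 0, 0], [0, 0, 0, 0, 0, 0], [0, 0, 0, 0, 0, 0], [0, 0, 0, 0, 0, 0]]
  ],
  "hand": 0,
  "force": 40
}}

```text
clock: 30.65
position: [0.4517, 0.0252, 0.037]
ee_rot: [0.63, 0.777, 0.001, 0.0]
ft_force: [-2.2, 0.1, 7.9]
grip_width: 0.669
grasp_force: 41.1
```

>>> {"op": "carry_out", "data": {
  "commands": [
    [[0, 0, -0.2, 0, 0, 0], [0, 0, -0.4, 0, 0, 0], [0, 0, -0.6, 0, 0, 0], [0, 0, -0.7, 0, 0, 0], [0, 0, -0.7, 0, 0, 0], [0, 0, -0.6, 0, 0, 0], [0, 0, -0.3, 0, 0, 0], [0, 0, 0, 0, 0, 0.5], [0, 0, 0, 0, 0, 0.55], [0, 0, 0, 0, 0, 0], [0, 0, 0, 0, 0, 0]]
  ]
}}

```text
clock: 31.57
position: [0.451, 0.0246, 0.1763]
ee_rot: [0.671, 0.741, 0.0, -0.0]
ft_force: [0.1, -0.1, -0.9]
grip_width: 0.671
grasp_force: 43.3
```

```bash
python3 -c "
from h import *
o=get_obs();print(o['grip_width'],o['grasp_force'],o['ft_force'])
go([.4574,-.168,.1],np.radians(95.7))"
```

```text
0.6708732289072938 43.26716601848602 [ 0.10099285 -0.09544968 -0.85587321]
pos [0.451  0.0246 0.1763] xyaw 95.71 shift [-4.809 -0.321  1.904] turn [ 0.004 -0.006  0.002]
```

>>> {"op": "carry_out", "data": {
  "commands": [
    [[-0.3, 0, 0, 0, 0, 0], [-0.5, -0.05, 0, 0, 0, 0], [-0.7, -0.05, 0, 0, 0, 0], [-0.7, -0.05, 0, 0, 0, 0], [-0.7, -0.05, 0, 0, 0, 0], [-0.7, -0.05, 0, 0, 0, 0], [-0.6, -0.05, 0, 0, 0, 0], [-0.4, -0.02, 0, 0, 0, 0], [-0.2, 0, 0, 0, 0, 0], [0, 0, 0, 0, 0, 0], [0, 0, 0.5, 0, 0, 0], [0, 0, 0.6, 0, 0, 0], [0, 0, 0.5, 0, 0, 0], [0, 0, 0, 0, 0, 0], [0, 0, 0, 0, 0, 0], [0, 0, 0, 0, 0, 0]]
  ]
}}

```text
clock: 32.9
position: [0.4576, -0.1678, 0.1131]
ee_rot: [0.671, 0.741, 0.0, 0.0]
ft_force: [0.5, -0.5, -0.9]
grip_width: 0.668
grasp_force: 43.7
```

Run:
```python
from h import *
p=camera_params("wrist");im=camera("wrist");np.savez("w14.npz",im=im,**p)
go([.4574,-.168,.041],np.radians(95.7))
# racked knob bright blob, held knob
hsv=cv2.cvtColor(im,cv2.COLOR_RGB2HSV);m=cv2.inRange(hsv,(0,0,225),(179,40,255))
n,l,s,c=cv2.connectedComponentsWithStats(m)
for i in range(1,n):
    if s[i,4]>80: print(s[i],c[i].round(1),plane(p,c[i],.106).round(4))
for X in([.4502,-.0992,.106],[.4574,-.168,.102+.075]): print("pred",proj(p,X).round(1))
t=camera_params("top");im=camera("top");np.savez("t14.npz",im=im,**t)
```

```text
pos [ 0.4579 -0.1676  0.1133] xyaw 95.67 shift [-0.008 -0.017  1.807] turn [ 0.017 -0.    -0.005]
[372   0  14  74 379] [378.   26.5] [ 0.5081 -0.0468  0.106 ]
[405  40  58  91 337] [432.2  84.8] [ 0.5446 -0.0721  0.106 ]
[245  63  57   7 218] [277.7  67.1] [ 0.4578 -0.0711  0.106 ]
[295  71   5  81 278] [296.8 109.3] [ 0.4715 -0.0921  0.106 ]
[211  81   6  70  90] [213.7 116. ] [ 0.4239 -0.1006  0.106 ]
[256 107  15  19 187] [263.3 116.4] [ 0.4526 -0.098   0.106 ]
[221 153  77   5 274] [259.6 155.2] [ 0.4527 -0.1208  0.106 ]
[ 209  264  112   77 1436] [287.8 319.4] [ 0.4854 -0.2404  0.106 ]
[203 283   5  37 101] [205.1 300.3] [ 0.4241 -0.2295  0.106 ]
[243 290  40  27 847] [262.6 302.3] [ 0.4654 -0.2272  0.106 ]
pred [258.9 118.2]
pred [259.8 297.8]
```

>>> {"op": "carry_out", "data": {
  "commands": [
    [[0.02, -0.01, 0.3, 0, 0, 0], [0, 0, 0.4, 0, 0, 0], [0, 0, 0.25, 0, 0, 0], [0, 0, 0.15, 0, 0, 0], [0, 0, 0.1, 0, 0, 0], [0, 0, 0, 0, 0, 0], [0, 0, 0, 0, 0, 0]]
  ]
}}

```text
clock: 33.58
position: [0.457, -0.167, 0.0644]
ee_rot: [0.671, 0.741, 0.0, 0.0]
ft_force: [0.4, 0.3, -1.8]
grip_width: 0.668
grasp_force: 43.7
```

>>> {"op": "carry_out", "data": {
  "commands": [
    [[0, 0, 0.15, 0, 0, 0], [0, 0, 0.15, 0, 0, 0], [0, 0, 0.12, 0, 0, 0], [0, 0, 0.08, 0, 0, 0], [0, 0, 0.05, 0, 0, 0], [0, 0, 0.04, 0, 0, 0], [0, 0, 0, 0, 0, 0], [0, 0, 0, 0, 0, 0]]
  ]
}}

```text
clock: 34.25
position: [0.4566, -0.167, 0.041]
ee_rot: [0.672, 0.741, 0.0, -0.001]
ft_force: [-6.9, 2.5, 14.4]
grip_width: 0.672
grasp_force: 44.9
```

>>> {"op": "carry_out", "data": {
  "commands": [
    [[0, 0, -0.02, 0, 0, 0], [0, 0, 0, 0, 0, 0], [0, 0, 0, 0, 0, 0], [0, 0, 0, 0, 0, 0], [0, 0, 0, 0, 0, 0], [0, 0, 0, 0, 0, 0], [0, 0, -0.4, 0, 0, 0], [0, 0, -0.7, 0, 0, 0], [0, 0, -0.8, 0, 0, 0], [0, 0, -0.8, 0, 0, 0], [0, 0, -0.8, 0, 0, 0], [-0.4, 0, -0.5, 0, 0, 0], [-0.8, -0.5, 0, 0, 0, 0], [-0.8, -0.5, 0, 0, 0, 0], [-0.8, 0, 0, 0, 0, 0], [-0.4, 0, 0, 0, 0, 0], [0, 0, 0, 0, 0, 0], [0, 0, 0, 0, 0, 0]]
  ],
  "hand": -1
}}

```text
clock: 35.75
position: [0.4276, -0.292, 0.2016]
ee_rot: [0.673, 0.74, -0.001, -0.0]
ft_force: [0.4, 0.3, 0.5]
grip_width: 1.002
grasp_force: 0.0
```

Run:
```python
from h import *
p=camera_params("wrist");im=camera("wrist");np.savez("w15.npz",im=im,**p);print(get_obs()["position"])
hsv=cv2.cvtColor(im,cv2.COLOR_RGB2HSV);m=cv2.inRange(hsv,(0,0,215),(179,45,255))
n,l,s,c=cv2.connectedComponentsWithStats(m)
for i in range(1,n):
    if s[i,4]>80: print(s[i],c[i].round(1),plane(p,c[i],.106).round(4))
for X in([.4515,-.0985,.106],[.457,-.168,.106],[.457,-.168,.102]): print("pred",proj(p,X).round(1))
for a,c in yellow(im): print("yel",a,plane(p,c,.061).round(4))
im2=camera("scene")
cv2.imwrite("pics/final.png",np.hstack([cv2.resize(im[:,:,::-1],(400,300)),cv2.resize(im2[150:300,100:350,::-1],(400,300))[:, :]]))
```

```text
[ 0.42811179 -0.29086641  0.2015624 ]
[  0   0  31  22 597] [14.5  9.9] [ 0.2245 -0.1673  0.106 ]
[ 274    5   71   77 3082] [316.   41.5] [ 0.461  -0.1653  0.106 ]
[  0  40  11  38 171] [ 5.6 60. ] [ 0.2108 -0.2041  0.106 ]
[ 258  128   69  112 2660] [292.4 178.1] [ 0.4571 -0.2805  0.106 ]
pred [317.9 -63.5]
pred [310.5  44.6]
pred [309.7  45.5]
yel 1299 [ 0.4643 -0.2779  0.061 ]
yel 1073 [ 0.4801 -0.345   0.061 ]
```

Run:
```python
from h import *
p=camera_params("top");im=camera("top");g=cv2.cvtColor(im,cv2.COLOR_RGB2GRAY)
for X in([.5472,.3095,.068],[.5545,.3557,.068]):
    u,v=proj(p,X).round().astype(int); print((u,v));print(g[v-5:v+6,u-6:u+7])
```

```text
(np.int64(184), np.int64(176))
[[147 155 157 156 156 154 153 151 150 148 146 146 144]
 [142 152 157 156 155 152 147 142 141 141 137 136 136]
 [135 150 155 155 149 140 131 127 130 135 133 127 123]
 [129 142 151 148 136 119 108 111 125 145 154 146 125]
 [126 136 145 139 122 101  89  93 112 143 169 172 147]
 [123 133 140 129 115  98  84  81  90 119 162 188 169]
 [121 130 133 124 115 107  92  78  77 100 156 195 181]
 [120 130 129 117 118 117 103  84  77 104 157 189 176]
 [125 135 130 114 117 127 123 108 105 128 164 178 161]
 [134 143 136 116 116 134 143 141 139 152 168 164 146]
 [143 150 142 123 115 131 147 153 156 159 160 150 134]]
(np.int64(169), np.int64(174))
[[149 155 156 157 156 154 152 151 149 147 147 147 146]
 [139 150 157 157 156 155 149 145 141 140 139 138 140]
 [126 144 153 156 154 147 136 125 124 129 134 134 130]
 [116 135 148 152 145 131 114 103 112 134 156 160 145]
 [111 128 141 144 131 111  93  87 102 134 166 182 173]
 [109 123 134 133 115  97  83  77  85 105 140 175 184]
 [109 121 129 122 106  97  90  78  72  78 109 156 180]
 [112 124 128 118 106 110 108  89  74  77 110 153 174]
 [117 130 132 118 108 124 128 114  99 105 129 158 166]
 [124 137 139 122 111 124 137 138 135 140 149 159 154]
 [135 145 144 130 113 115 134 145 152 155 155 152 141]]
```

Both caps show up, dark, at the predicted spots. Handing in.

```bash
python3 -c "
from workcell import hand_in
print(hand_in())"
```

```text
the job is handed in; nothing more can be done
None
```

The pot, both dropper bottles and the stain jar are in their wells and bay, upright and fully down as far as cameras and contact heights show, and the job is handed in at about 36 s; my first pot grasp slipped onto its lid (about 98 N at the wrist, under the 120 N limit, though possibly over the 40 N pressing limit if that applies to fingertips), with no displacement seen.

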